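# Tend the bench belt sander: tote the finished slats, hold the next one on the belt

### The arm

A 7-joint arm with a two-finger parallel gripper is mounted at the origin on the work surface. World frame = base frame: x ahead of the robot, y to its left, z up, the work surface at z = 0. Lengths are in m, angles in rad, forces in N, time in s.
With the tool pointing down it reaches from about 0.425 to 0.875 m from the base axis. Payload 8.4 kg.
Tool frame: the origin (TCP) lies at the very end of the fingers, on their centre line; the grasp point (between the pads) lies 19 mm behind it; z points along the fingers, y is the line along which they close (so a half turn about z gives the same grasp; the last joint's range is limited). The gripper opens to 85 mm and grips with 20 to 120 N. Pads are 22 mm wide; open, the fingers measure 114 mm over their backs; the gripper's body (76 mm by 85 mm) begins 54 mm behind the grasp point. The pads swing forward as they close: fully open they stand 13 mm farther back than shut.
Start: joints at [1.005, 0.333, 0.04, 1.465, -0.013, 1.343, -0.059], TCP at [0.292, -0.58, 0.231] pointing down, gripper open.
Joint ranges: [-2.58, 2.58], [-0.38, 2.09], [-1.3, 1.39], [0.25, 2.4], [-1.5, 4.64], [0.08, 2.09], [-2.65, 2.65]. Speed limits (rad/s): [2.22, 2.22, 2.79, 2.79, 3.14, 3.14, 3.14].

### API

Orientations are given as a unit quaternion [w, x, y, z].
In Python, from cell import monitor, viewer, close_job gives the robot as it stands.
- The arm moves only by the tool play_rows, never from a script. Its arguments are lists of equal length, an entry for each row: "offset": the shift along the tool's x, y, z as a fraction of full scale, a list of three; "dr": the turn, a rotation vector about the tool's x, y, z as a fraction of full scale, a list of three; "jaw": the closure, from -1 (fully open) to 1 (shut). A call has 1 to 5 rows; each row shifts and turns the commanded pose from where the row before left it, along the tool's axes as they then stand; what a row does not reach is not made up. Full scale, the value 1, is 0.02 m for a shift and 180 degrees for a turn. A row lasts 1/12 s, in which the tool goes at most 41.7 mm and 7.16 degrees, less where a joint would pass 70% of its speed; a pose out of reach is approached as far as the arm can. A call with a number of a shift or a turn outside -1 to 1 is refused whole. A call with a gripper value outside its range is refused whole. The fingers move at their own pace and stop on an object; "grip_force" is the grip in N (left out, the last holds). Time passes only in rows, so rows that do not move let the fingers close. It gives the time, the measured TCP pose, the force, the opening and the grip force at its end, in the units of the state.
- monitor.observe(): the state, without advancing time (a new reading comes with each control period).
- viewer.grab_frame(name): name is "scene" or "top" or "wrist"; returns (picture, depth): 400x640x3 uint8, red, green, blue; 400x640 float32, m along the optical axis (not along the pixel's ray), 0 where there is no reading.
- viewer.calibration(name): a dict with "fx", "fy", "cx", "cy" (pixels), "xyz" and "rotation" of the camera in the world. Camera axes: x right, y up, looking along -z (the intrinsics and any distortion apply to the point x, -y, -z); pixel columns grow to the right and rows downward; lengths in m; the calibration is good to about 2 mm. A picture is of the moment at which its call begins: read the wrist's pose just before it. calibration takes no time and is no camera call; for the wrist camera it gives the pose at the moment of the call.
- close_job(): hands the job in; it is judged then, once.
The state is a dict: "time": time; "q": joint angles; "joint_velocities": joint speeds; "effort": joint torques, N m; "ee_pos": TCP position; "tcp_rot": TCP orientation; "contact_force": force on the tool from outside, world axes, zero at the start; "moment": the same for the moment, N m; "width": finger opening in m; "gripper_force": force on a finger pad.
Only numpy, scipy, OpenCV 4.12 (cv2) and the standard library are available. Lean on these libraries where they do the work, as an engineer would, in place of code of your own. Each camera call takes 0.05 s, during which the arm holds its last target. There are 200 camera calls.

### The job

First empty the sander's catch tray by laying the two finished maple slats flat in the blue tote (set down low, not dropped in). Then take the pale maple blank out of the oak rack, pass it upright, end first, down through the yellow feed slot in the sander's clear guard, and push the spring-backed belt bed under the slot about halfway down its travel. Finish while still gripping the blank and holding it pressed there, and leave the two walnut blanks in the rack, the glue bottle and the sanding block as they are.

Things in the scene. Friction and masses are not known exactly. Their poses are not given: they have to be found in the camera images.
- sander: Bench belt sander, fixed; teal base 150 (its x) x 320 (its y) mm. Origin: centre of the base on the bench; x points from the catch tray to the motor behind, y along the belt, z up; turned up to 0.15 rad. Over the belt stands the clear guard, 144 x 218 mm, top 118 mm above the bench, screw heads at its corners to 123 mm. The motor behind is 116 mm high, its box 128 mm.
- tray_floor (a point): Middle of the catch tray's floor (its upper face, 4 mm above the bench), 158 mm in front of the sander's origin; axes as sander. The bare metal tray is fixed to the front of the base and measures 165 (x) x 320 (y) mm, with lips 18 mm high and 3 mm thick at its front and ends.
- slot_mouth (a point): Centre of the mouth of the feed slot in the yellow guide, at the rim of its lead-in, 124 mm above the bench; axes as sander. The slot goes straight down, 42 mm along x by 20 mm along y (2 mm more than the blank). First comes a 45 degree flare 6 mm deep, 6 mm wider on each side at the rim, then 26 mm of straight slot; the belt lies 49 mm below the mouth.
- belt_top (a point): Middle of the belt's upper face right under the slot, 75 mm above the bench when unpressed; it is on the spring-backed bed and moves down with it. Axes as sander.
- belt_bed (a joint): Travel of the spring-backed belt bed: 0 when up, grows as it is pushed straight down, in m, to its stop at 0.012. It takes about 2.5 N to start it, 5.5 N at half travel and 8.5 N at the stop, and it springs back up, lifting the blank, when not pushed. The sander runs only while the bed is pushed down.
- finished_a: Finished maple slat, pale wood with two dark dowel holes, lying flat in the catch tray: 40 mm wide (its x), 120 mm long (its y), 18 mm thick (z), about 60 g. Origin: centre of its underside.
- finished_b: The second finished maple slat, same as finished_a, end to end with it in the tray, some 30 mm between their ends.
- tote: Blue plastic tote, open on top, fixed: outside 240 (its x) x 200 (its y) x 85 mm high, with a rim standing out 6 mm; walls and floor 4 mm. Origin: centre of its underside. It stands to one side of the sander, the rack to the other; which side changes.
- rack: Oak block, fixed, 230 (its x) x 80 (its y) x 52 mm high, with three pockets in a row along its x, 66 mm apart, each 43 x 21 mm and 40 mm deep, that hold blanks upright. Origin: centre of its underside.
- blank: The next slat to sand: pale maple, standing upright in one of the three pockets (which one changes) and sticking out 80 mm above the rack: 40 mm (its x) x 18 mm (its y) x 120 mm tall (z), with two dowel holes, 40 to 85 g. Origin: centre of its lower end, which is the end to sand. Its x runs along the rack's x.
- walnut_a: Dark walnut blank of the same size and axes, in another pocket. Leave it.
- walnut_b: Second dark walnut blank, in the last pocket. Leave it.
- glue_bottle: Cream glue bottle, 60 mm across, 190 mm tall, standing by the sander's end at the robot's left. Origin: centre of its base. Leave it.
- sanding_block: Cork sanding block with brown sandpaper under it, 60 (its x) x 90 (its y) x 32 mm, lying by the sander's end at the robot's right. Origin: centre of its underside. Leave it.

How it is judged:
On the way, in this order (a step that is already met when the one before it is completed fails the run):
1. both finished slats lie flat in the tote, let go and at rest (x of finished_a in the frame of tote between -0.11 and 0.11 m and y of finished_a in the frame of tote between -0.09 and 0.09 m and z of each of finished_a, finished_b in the frame of tote below 0.045 m and angle between the z axis of each of finished_a, finished_b and the z axis of tote, either way round below 0.4 rad and contact force between the fingers and finished_a below 0.1 N and x of finished_b in the frame of tote between -0.11 and 0.11 m and y of finished_b in the frame of tote between -0.09 and 0.09 m and contact force between the fingers and finished_b below 0.1 N and linear speed of each of finished_a, finished_b below 0.03 m/s), for 0.2 s.
2. the blank is lifted clear of the rack (z of blank in the frame of rack above 0.055 m and contact force between the fingers and blank above 1 N), for 0.1 s.
3. the blank's lower end is through the feed slot, under the guide (horizontal distance between blank and slot_mouth below 0.006 m and z of blank in the frame of slot_mouth below -0.034 m), for 0.1 s.
At the end, for the whole second after the job is handed in: Both finished slats lie flat in the tote, let go; the maple blank stands upright (within 0.1 rad) in the feed slot, gripped between the fingers, its lower end on the belt and pushing the bed 3 to 10 mm down of its 12 mm, held still through the last second (x of finished_a in the frame of tote between -0.11 and 0.11 m and y of finished_a in the frame of tote between -0.09 and 0.09 m and z of each of finished_a, finished_b in the frame of tote below 0.045 m and angle between the z axis of each of finished_a, finished_b and the z axis of tote, either way round below 0.4 rad and contact force between the fingers and finished_a below 0.1 N and x of finished_b in the frame of tote between -0.11 and 0.11 m and y of finished_b in the frame of tote between -0.09 and 0.09 m and contact force between the fingers and finished_b below 0.1 N and horizontal distance between blank and slot_mouth below 0.006 m and z of blank in the frame of slot_mouth below -0.045 m and angle between blank's own z axis and vertical below 0.1 rad and angle between the x axis of blank and the x axis of sander, either way round below 0.12 rad and value of joint belt_bed between 0.003 and 0.01 m and contact force between blank and belt_bed above 1 N and contact force between the fingers and blank above 1 N and z of the grasp point in the frame of blank below 0.128 m and linear speed of blank below 0.02 m/s); the arm keeps its last pose, push and grip.
It fails at once if a finished slat is dropped into the tote (falling faster than 0.8 m/s below the rim) ((horizontal distance between finished_a and tote below 0.15 m and z of finished_a in the frame of tote below 0.075 m and linear speed of finished_a above 0.8 m/s) or (horizontal distance between finished_b and tote below 0.15 m and z of finished_b in the frame of tote below 0.075 m and linear speed of finished_b above 0.8 m/s)).
It fails at once if a walnut blank is taken out or shifted by more than 20 mm (distance of any of walnut_a, walnut_b from where it was at the start of the episode above 0.02 m).
It fails at once if the glue bottle or the sanding block is pushed more than 30 mm or knocked over (distance of any of glue_bottle, sanding_block from where it was at the start of the episode above 0.03 m or angle between glue_bottle's own z axis and vertical above 0.5 rad).
It also fails if it takes over 72 s, if anything falls off the work surface, if the arm or the gripper's body presses on something with over 40 N, if the wrist force passes 120 N, or if a joint passes its speed limit or range.

## Working session

There is one attempt and no reset: what is moved stays moved. The work goes in short steps, Python scripts to look and compute and a tool call to move; the robot and the scene stay as the last step left them, time stands still between calls to the robot, and variables do not carry over. Pictures are saved under pics/ and viewed, at most 10 in all, crops included, and the job is handed in when it is done.

Besides the shell and the picture viewer there is one more tool, called after "Call:" as name(argument=value, ...), one argument or row to a line, values as JSON. play_rows: Moves the arm, as the interface text tells. Its arguments: {"type":"object","properties":{"offset":{"type":"array","items":{"type":"array","items":{"type":"number","minimum":-1,"maximum":1}}},"dr":{"type":"array","items":{"type":"array","items":{"type":"number","minimum":-1,"maximum":1}}},"jaw":{"type":"array","items":{"type":"number"}},"grip_force":{"type":"number"}},"required":["offset","dr","jaw"]}

```bash
mkdir -p pics; ls
python3 - <<'E'
from cell import monitor, viewer
import cv2,numpy as np
s=monitor.observe();print({k:np.round(v,4) for k,v in s.items()})
for n in("top","scene"):
    c=viewer.calibration(n);print(n,c)
    p,d=viewer.grab_frame(n);cv2.imwrite(f"pics/{n}0.png",p[...,::-1]);np.savez(f"{n}0.npz",p=p,d=d)
E
```

```text
pics
{'time': np.float64(0.0), 'q': array([ 1.0048,  0.3339,  0.0399,  1.4663, -0.0134,  1.3433, -0.0585]), 'joint_velocities': array([-0.0006, -0.0018,  0.0008, -0.0005, -0.0016, -0.0018, -0.0004]), 'effort': array([-5.00000e-04, -6.58547e+01,  1.36560e+00, -4.05553e+01,
        1.68000e-02,  1.27000e-02, -0.00000e+00]), 'ee_pos': array([ 0.2923, -0.58  ,  0.2304]), 'tcp_rot': array([-8.000e-04,  9.729e-01,  2.313e-01, -2.000e-04]), 'contact_force': array([0.2387, 0.8295, 0.3213]), 'moment': array([0.0372, 0.0047, 0.046 ]), 'gripper_force': np.float64(0.0), 'width': np.float64(0.0855)}
top {'fx': 402.66377428779816, 'fy': 402.66377428779816, 'cx': 321.57040999259624, 'cy': 208.55410747431148, 'xyz': array([ 0.3587676 , -0.01411151,  1.28555397]), 'rotation': array([-0.69754427, -0.06842517,  0.05463442,  0.71117162])}
scene {'fx': 377.4630721963613, 'fy': 377.4630721963613, 'cx': 318.9997315891554, 'cy': 189.36317147338258, 'xyz': array([1.15828476, 0.78568864, 0.74430746]), 'rotation': array([0.27611514, 0.15302993, 0.46014338, 0.82982549])}
```

View pics/top0.png

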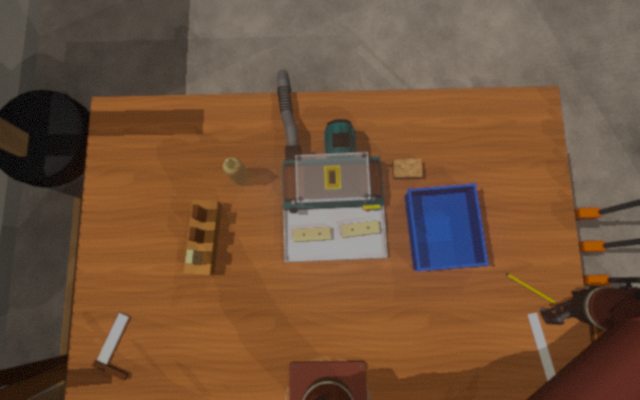

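View pics/scene0.png

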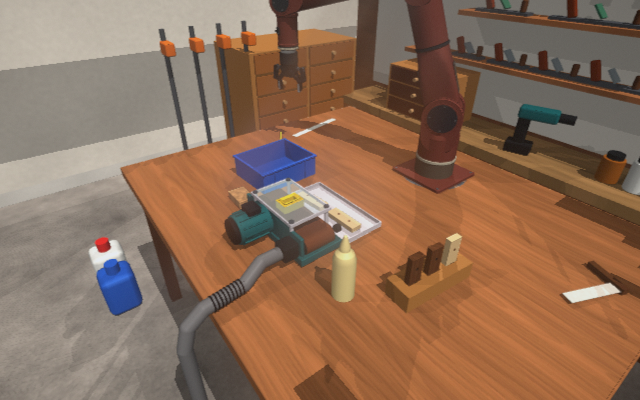

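The top view shows the slats at (312,234) and (360,229), slot at (332,177), tote at (446,227), rack at (201,240) with the maple blank at its near end (190,257), and bottle at (232,165). The scene view confirms the blank is the pale one nearest the robot. Next I'll measure these.

```bash
cat > h.py <<'E'
import numpy as np, cv2
from scipy.spatial.transform import Rotation as R
from cell import monitor, viewer
def rot(c):
    q=np.ravel(c['rotation']); return R.from_quat(np.r_[q[1:],q[0]])
def ray(c,uv):
    uv=np.atleast_2d(uv).astype(float)
    d=np.c_[(uv[:,0]-c['cx'])/c['fx'],-(uv[:,1]-c['cy'])/c['fy'],-np.ones(len(uv))]
    return rot(c).apply(d)
def onplane(c,uv,z):
    d=ray(c,uv); o=np.array(c['xyz']); return (o+d*((z-o[2])/d[:,2])[:,None])
def fromdepth(c,uv,dep):
    return np.array(c['xyz'])+ray(c,uv)*np.atleast_1d(dep)[:,None]
def project(c,P):
    p=rot(c).inv().apply(np.atleast_2d(P)-c['xyz'])
    return np.c_[c['cx']-c['fx']*p[:,0]/p[:,2],c['cy']+c['fy']*p[:,1]/p[:,2]]
def rect(c,mask,z,nmax=1,amin=20):
    """min-area rects of biggest blobs, in world plane z: centre, sizes, yaw of long side"""
    out=[]
    cs,_=cv2.findContours(mask.astype(np.uint8),cv2.RETR_EXTERNAL,cv2.CHAIN_APPROX_NONE)
    for k in sorted(cs,key=cv2.contourArea,reverse=True)[:nmax]:
        if cv2.contourArea(k)<amin: continue
        P=onplane(c,k[:,0],z)[:,:2]
        (cc,wh,a)=cv2.minAreaRect((P*1000).astype(np.float32))
        a=np.radians(a); 
        if wh[0]<wh[1]: a+=np.pi/2; wh=wh[::-1]
        a=(a+np.pi/2)%np.pi-np.pi/2
        out.append((np.round(cc,1),np.round(wh,1),round(a,3),k[:,0].mean(0).round(0)))
    return out
def tcp():
    s=monitor.observe();q=s['tcp_rot'];return np.array(s['ee_pos']),R.from_quat(np.r_[q[1:],q[0]]),s
E
python3 - <<'E'
from h import *
c=viewer.calibration("top");f=np.load("top0.npz");p,d=f['p'],f['d']
hsv=cv2.cvtColor(p,cv2.COLOR_RGB2HSV)
for n,(u,v) in dict(sa=(312,230),sb=(360,225),slot=(327,177),blank=(190,257),rack=(209,240),tote=(446,227),block=(408,168),tray=(336,255),glass=(310,177),teal=(288,185),bottle=(232,165)).items():
    print(n,hsv[v,u],d[v,u].round(3),fromdepth(c,[(u,v)],d[v,u]).round(3))
H,S,V=cv2.split(hsv)
m=(H>95)&(H<125)&(S>150); print('tote',rect(c,m,.085))
m=(H>18)&(H<35)&(S>40)&(S<150)&(V>90); m[:215]=0;m[250:]=0;m[:,:288]=0;m[:,388:]=0; print('slats',rect(c,m,.022,3))
m=(H>20)&(H<34)&(S>150)&(V>90); m[:150]=0;m[200:]=0;m[:,:290]=0;m[:,380:]=0; print('yellow',rect(c,m,.124,3))
m=(H>18)&(H<40)&(V>120); m[:245]=0;m[268:]=0;m[:,:180]=0;m[:,201:]=0; print('blank',rect(c,m,.132,3))
m=(V>120)&(S<60); m[:200]=0;m[265:]=0;m[:,:275]=0;m[:,395:]=0; print('tray',rect(c,m,.018,2))
big=[cv2.resize(p[a:b,e:g],None,fx=4,fy=4,interpolation=cv2.INTER_CUBIC) for a,b,e,g in((145,265,275,395),(195,280,175,255))]
o=np.zeros((480,800,3),np.uint8);o[:,:480]=big[0];o[:340,480:]=big[1]
cv2.imwrite("pics/crop1.png",o[...,::-1])
E
```

```text
sa [ 22  92 164] 1.277 [[0.514 0.04  0.017]]
sb [ 25  82 164] 1.266 [[ 0.525 -0.111  0.028]]
slot [ 23 178 139] 1.198 [[ 0.659 -0.011  0.122]]
blank [ 28  76 161] 1.157 [[0.429 0.387 0.131]]
rack [ 14 184 100] 1.244 [[0.485 0.358 0.051]]
tote [110 185 150] 1.28 [[ 0.516 -0.386  0.006]]
block [ 16 137 158] 1.293 [[ 0.707 -0.271  0.029]]
tray [ 15   6 162] 1.271 [[ 0.434 -0.034  0.008]]
glass [ 12  58 115] 1.207 [[0.662 0.04  0.114]]
teal [ 11 133 107] 1.252 [[0.65  0.111 0.068]]
bottle [ 18 136 114] 1.168 [[0.691 0.264 0.162]]
tote [(array([ 508.4, -363. ]), array([240.7, 207.9]), np.float64(0.068), array([450., 228.]))]
slats [(array([ 515. , -111.2]), array([123.2,  41.9]), np.float64(-1.458), array([360., 229.])), (array([500.3,  41.2]), array([120.2,  40.6]), np.float64(-1.514), array([312., 234.]))]
yellow [(array([659.6, -27.2]), array([64.4, 44.4]), np.float64(-0.019), array([332., 177.]))]
blank [(array([432. , 389.5]), array([40.3, 19.4]), np.float64(-0.063), array([189., 256.]))]
tray [(array([501.3, -31. ]), array([321.6, 163.7]), np.float64(-1.551), array([334., 234.]))]
```

View pics/crop1.png

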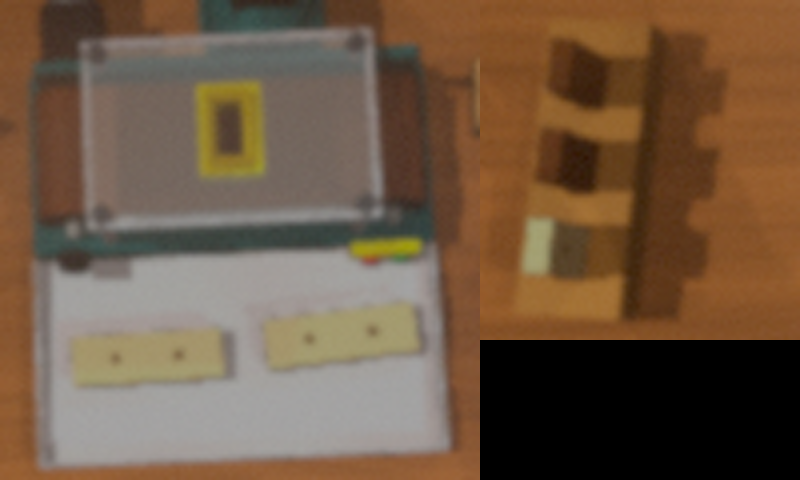

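The crop confirms both slats lie flat and roughly across the tray, the slot is at about (230,130) in the crop, and the blank is in the near pocket. I'll turn the tool first, then travel.

Call:
play_rows(
  offset=[
    [0, 0, 0],
    [0, 0, 0],
    [0, 0, 0],
    [0, 0, 0],
    [0, 0, 0],
  ],
  dr=[
    [0, 0, -0.0388],
    [0, 0, -0.0388],
    [0, 0, -0.0388],
    [0, 0, -0.0388],
    [0, 0, -0.0388],
  ],
  jaw=[-1, -1, -1, -1, -1],
  grip_force=40,
)

```text
time: 0.52
ee_pos: [0.2924, -0.5802, 0.2308]
tcp_rot: [-0.001, 0.857, 0.515, 0.0]
contact_force: [0.4, 0.0, -0.4]
width: 0.0856
gripper_force: 0.0
```

Call:
play_rows(
  offset=[
    [0, 0, 0],
    [0, 0, 0],
    [0, 0, 0],
    [0, 0, 0],
    [0, 0, 0],
  ],
  dr=[
    [0, 0, -0.0388],
    [0, 0, -0.0388],
    [0, 0, -0.0388],
    [0, 0, -0.0388],
    [0, 0, -0.0388],
  ],
  jaw=[-1, -1, -1, -1, -1],
)

```text
time: 0.93
ee_pos: [0.2924, -0.5802, 0.2308]
tcp_rot: [-0.0, 0.663, 0.749, 0.0]
contact_force: [-1.3, 0.0, -0.3]
width: 0.0857
gripper_force: 0.0
```

```bash
cat >> h.py <<'E'
def go(x,y,z,yaw=None,flip=0):
    """shift in tool axes (units of 20mm) to world target; yaw = wanted yaw of tool y (rad, mod pi)"""
    p,r,s=tcp(); m=r.as_matrix(); ty=np.arctan2(m[1,1],m[0,1])
    t=m.T@(np.array([x,y,z])-p)
    print('pos',p.round(4),'tilt',np.round(m[:2,2],3),'yaw_y',round(ty,3),'w',round(float(s['width']),4),'F',np.round(s['contact_force'],1),'t',round(float(s['time']),2))
    print('rows-total tool xyz',(t/0.02).round(2),end=' ')
    if yaw is not None: print('dr z total',round(-((yaw-ty+np.pi/2)%np.pi-np.pi/2)/np.pi,4),end='')
    print()
E
python3 -c "
from h import *
go(.515,-.111,.231,.113)"
```

```text
pos [ 0.2924 -0.5802  0.2308] tilt [-0.     0.001] yaw_y 0.121 w 0.0857 F [-1.3  0.  -0.3] t 0.93
rows-total tool xyz [21.95 13.88  0.  ] dr z total 0.0025
```

Call:
play_rows(
  offset=[
    [0.878, 0.555, 0],
    [0.878, 0.555, 0],
    [0.878, 0.555, 0],
    [0.878, 0.555, 0],
    [0.878, 0.555, 0],
  ],
  dr=[
    [0, 0, 0.0005],
    [0, 0, 0.0005],
    [0, 0, 0.0005],
    [0, 0, 0.0005],
    [0, 0, 0.0005],
  ],
  jaw=[-1, -1, -1, -1, -1],
)

```text
time: 1.35
ee_pos: [0.338, -0.4859, 0.2308]
tcp_rot: [-0.0, 0.668, 0.744, 0.0]
contact_force: [0.2, -0.0, 0.1]
width: 0.0854
gripper_force: 0.0
```

Call:
play_rows(
  offset=[
    [0.878, 0.555, 0],
    [0.878, 0.555, 0],
    [0.878, 0.555, 0],
    [0.878, 0.555, 0],
    [0.878, 0.555, 0],
  ],
  dr=[
    [0, 0, 0],
    [0, 0, 0],
    [0, 0, 0],
    [0, 0, 0],
    [0, 0, 0],
  ],
  jaw=[-1, -1, -1, -1, -1],
)

```text
time: 1.77
ee_pos: [0.3838, -0.3927, 0.2309]
tcp_rot: [-0.0, 0.668, 0.744, -0.0]
contact_force: [0.1, 1.0, 0.4]
width: 0.0852
gripper_force: 0.0
```

Call:
play_rows(
  offset=[
    [0.878, 0.555, 0],
    [0.878, 0.555, 0],
    [0.878, 0.555, 0],
    [0.878, 0.555, 0],
    [0.878, 0.555, 0],
  ],
  dr=[
    [0, 0, 0],
    [0, 0, 0],
    [0, 0, 0],
    [0, 0, 0],
    [0, 0, 0],
  ],
  jaw=[-1, -1, -1, -1, -1],
)

```text
time: 2.18
ee_pos: [0.4295, -0.2995, 0.231]
tcp_rot: [-0.0, 0.668, 0.744, -0.0]
contact_force: [0.7, -0.5, 0.1]
width: 0.0854
gripper_force: 0.0
```

Call:
play_rows(
  offset=[
    [0.878, 0.555, 0],
    [0.878, 0.555, 0],
    [0.878, 0.555, 0],
    [0.878, 0.555, 0],
    [0.878, 0.555, 0],
  ],
  dr=[
    [0, 0, 0],
    [0, 0, 0],
    [0, 0, 0],
    [0, 0, 0],
    [0, 0, 0],
  ],
  jaw=[-1, -1, -1, -1, -1],
)

```text
time: 2.6
ee_pos: [0.4753, -0.2063, 0.231]
tcp_rot: [-0.0, 0.668, 0.744, -0.0]
contact_force: [-0.1, 0.4, 0.6]
width: 0.0858
gripper_force: 0.0
```

Call:
play_rows(
  offset=[
    [0.878, 0.555, 0],
    [0.878, 0.555, 0],
    [0.878, 0.555, 0],
    [0.878, 0.555, 0],
    [0.878, 0.555, 0],
  ],
  dr=[
    [0, 0, 0],
    [0, 0, 0],
    [0, 0, 0],
    [0, 0, 0],
    [0, 0, 0],
  ],
  jaw=[-1, -1, -1, -1, -1],
)

```text
time: 3.02
ee_pos: [0.5211, -0.1131, 0.231]
tcp_rot: [-0.0, 0.668, 0.744, -0.0]
contact_force: [0.3, -0.1, 0.2]
width: 0.086
gripper_force: 0.0
```

Run:
```python
from h import *
go(.515,-.111,.007,.113)
c=viewer.calibration("wrist");p,d=viewer.grab_frame("wrist");cv2.imwrite("pics/w1.png",p[...,::-1])
hsv=cv2.cvtColor(p,cv2.COLOR_RGB2HSV);H,S,V=cv2.split(hsv)
m=(H>18)&(H<35)&(S>40)&(S<150)&(V>90);print(rect(c,m,.022,4,300))
```

```text
pos [ 0.5211 -0.1131  0.231 ] tilt [-0.001  0.   ] yaw_y 0.107 w 0.086 F [ 0.3 -0.1  0.2] t 3.02
rows-total tool xyz [ 0.14 -0.29 11.2 ] dr z total -0.0019
[(array([ 517.3, -111.9]), array([118.6,  37.9]), np.float64(-1.459), array([315., 166.])), (array([504. ,  16.3]), array([66.2, 37.8]), np.float64(-1.524), array([315.,  36.])), (array([711.4, -20.4]), array([110.9,  67.7]), np.float64(0.025), array([508., 104.]))]
```

View pics/w1.png

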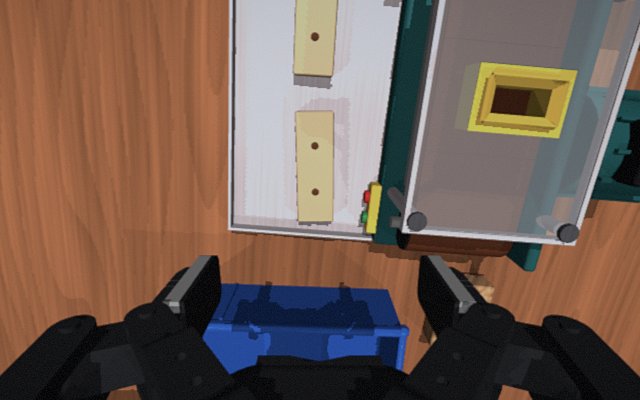

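Wrist view: slat B at (315,166), centred between the fingers, and the yellow guide with its slot is at (520,100). It agrees with the top view to about 2 mm. Descending.

Call:
play_rows(
  offset=[
    [0.02, -0.04, 1],
    [0.02, -0.04, 1],
    [0.02, -0.04, 1],
    [0.02, -0.04, 1],
    [0.02, -0.04, 1],
  ],
  dr=[
    [0, 0, 0],
    [0, 0, 0],
    [0, 0, 0],
    [0, 0, 0],
    [0, 0, 0],
  ],
  jaw=[-1, -1, -1, -1, -1],
)

```text
time: 3.48
ee_pos: [0.5165, -0.1126, 0.1302]
tcp_rot: [-0.0, 0.668, 0.744, -0.0]
contact_force: [0.2, -0.5, 0.2]
width: 0.0854
gripper_force: 0.0
```

Call:
play_rows(
  offset=[
    [0, 0, 1],
    [0, 0, 1],
    [0, 0, 1],
    [0, 0, 1],
    [0, 0, 1],
  ],
  dr=[
    [0, 0, 0],
    [0, 0, 0],
    [0, 0, 0],
    [0, 0, 0],
    [0, 0, 0],
  ],
  jaw=[-1, -1, -1, -1, -1],
)

```text
time: 3.9
ee_pos: [0.5165, -0.1127, 0.0301]
tcp_rot: [-0.0, 0.668, 0.744, -0.0]
contact_force: [-0.2, -0.6, -0.5]
width: 0.0855
gripper_force: 0.0
```

Call:
play_rows(
  offset=[
    [0, 0, 0.6],
    [0, 0, 0.6],
    [0, 0, 0],
    [0, 0, 0],
    [0, 0, 0],
  ],
  dr=[
    [0, 0, 0],
    [0, 0, 0],
    [0, 0, 0],
    [0, 0, 0],
    [0, 0, 0],
  ],
  jaw=[-1, -1, 0.5, 1, 1],
)

```text
time: 4.32
ee_pos: [0.5176, -0.1126, 0.0082]
tcp_rot: [0.001, 0.668, 0.744, 0.0]
contact_force: [0.2, -0.2, -0.1]
width: 0.0519
gripper_force: 0.0
```

Call:
play_rows(
  offset=[
    [0, 0, 0],
    [0, 0, 0],
    [0, 0, 0],
    [0, 0, 0],
    [0, 0, 0],
  ],
  dr=[
    [0, 0, 0],
    [0, 0, 0],
    [0, 0, 0],
    [0, 0, 0],
    [0, 0, 0],
  ],
  jaw=[1, 1, 1, 1, 1],
)

```text
time: 4.73
ee_pos: [0.5179, -0.1127, 0.0086]
tcp_rot: [0.001, 0.668, 0.744, 0.0]
contact_force: [-0.5, 0.6, 6.7]
width: 0.0386
gripper_force: 41.3
```

Call:
play_rows(
  offset=[
    [0, 0, -0.4],
    [0, 0, -1],
    [0, 0, -1],
    [0, 0, -1],
    [0, 0, -1],
  ],
  dr=[
    [0, 0, 0],
    [0, 0, 0],
    [0, 0, 0],
    [0, 0, 0],
    [0, 0, 0],
  ],
  jaw=[1, 1, 1, 1, 1],
)

```text
time: 5.15
ee_pos: [0.5167, -0.1124, 0.0969]
tcp_rot: [0.0, 0.668, 0.744, 0.0]
contact_force: [1.2, -0.3, -0.8]
width: 0.0389
gripper_force: 40.4
```

Call:
play_rows(
  offset=[
    [0, 0, -1],
    [-0.4, 0, -1],
    [-0.85, 0.06, 0],
    [-0.85, 0.06, 0],
    [-0.85, 0.06, 0],
  ],
  dr=[
    [0, 0, 0],
    [0, 0, 0],
    [0, 0, 0],
    [0, 0, 0],
    [0, 0, 0],
  ],
  jaw=[1, 1, 1, 1, 1],
)

```text
time: 5.57
ee_pos: [0.5269, -0.1715, 0.1366]
tcp_rot: [0.001, 0.668, 0.744, 0.0]
contact_force: [0.1, 0.5, -0.0]
width: 0.0386
gripper_force: 40.5
```

Call:
play_rows(
  offset=[
    [-0.85, 0.06, 0],
    [-0.85, 0.06, 0],
    [-0.85, 0.06, 0],
    [-0.85, 0.06, 0],
    [-0.85, 0.06, 0],
  ],
  dr=[
    [0, 0, 0],
    [0, 0, 0],
    [0, 0, 0],
    [0, 0, 0],
    [0, 0, 0],
  ],
  jaw=[1, 1, 1, 1, 1],
)

```text
time: 5.98
ee_pos: [0.542, -0.2561, 0.1355]
tcp_rot: [0.0, 0.668, 0.744, 0.0]
contact_force: [0.2, -0.2, -0.0]
width: 0.0389
gripper_force: 40.5
```

Call:
play_rows(
  offset=[
    [-0.85, 0.06, 0],
    [-0.85, 0.06, 0],
    [-0.85, 0.06, 0],
    [-0.85, 0.06, 0],
    [-0.85, 0.06, 0],
  ],
  dr=[
    [0, 0, 0],
    [0, 0, 0],
    [0, 0, 0],
    [0, 0, 0],
    [0, 0, 0],
  ],
  jaw=[1, 1, 1, 1, 1],
)

```text
time: 6.4
ee_pos: [0.5569, -0.3402, 0.1351]
tcp_rot: [-0.0, 0.668, 0.744, -0.0]
contact_force: [0.4, 0.9, -0.7]
width: 0.0389
gripper_force: 40.5
```

Run:
```python
from h import *
go(.563,-.359,.010)
c=viewer.calibration("top");p,d=viewer.grab_frame("top");cv2.imwrite("pics/t1.png",cv2.resize(p[130:290,270:510],None,fx=3,fy=3)[...,::-1])
```

```text
pos [ 0.5569 -0.3402  0.1351] tilt [-0.  0.] yaw_y 0.107 w 0.0389 F [ 0.4  0.9 -0.7] t 6.4
rows-total tool xyz [-0.97  0.2   6.25]
```

View pics/t1.png

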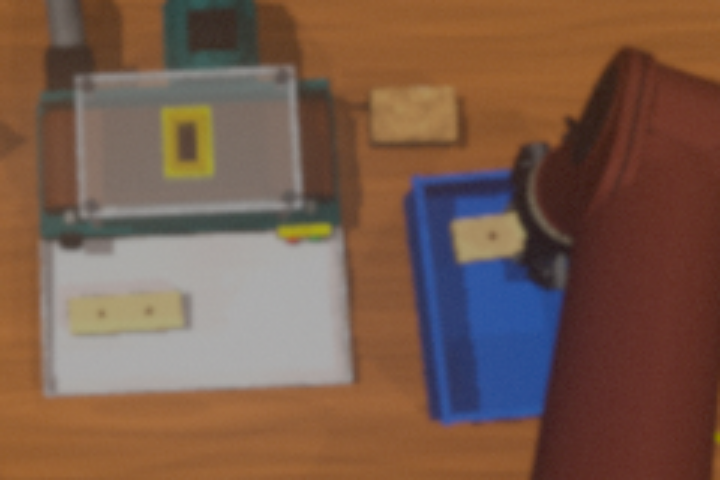

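The picture shows slat B (490,237) held level over the tote and A still in the tray (130,312). Lowering and releasing.

Call:
play_rows(
  offset=[
    [-0.9, 0.2, 0],
    [0, 0, 1],
    [0, 0, 1],
    [0, 0, 1],
    [0, 0, 1],
  ],
  dr=[
    [0, 0, 0],
    [0, 0, 0],
    [0, 0, 0],
    [0, 0, 0],
    [0, 0, 0],
  ],
  jaw=[1, 1, 1, 1, 1],
)

```text
time: 6.87
ee_pos: [0.5627, -0.3567, 0.0542]
tcp_rot: [-0.0, 0.668, 0.744, 0.0]
contact_force: [0.6, 0.2, -0.9]
width: 0.0388
gripper_force: 40.5
```

Call:
play_rows(
  offset=[
    [0, 0, 1],
    [0, 0, 0.6],
    [0, 0, 0.4],
    [0, 0, 0.25],
    [0, 0, 0],
  ],
  dr=[
    [0, 0, 0],
    [0, 0, 0],
    [0, 0, 0],
    [0, 0, 0],
    [0, 0, 0],
  ],
  jaw=[1, 1, 1, 1, 1],
)

```text
time: 7.28
ee_pos: [0.5626, -0.3561, 0.0097]
tcp_rot: [-0.0, 0.668, 0.744, -0.0]
contact_force: [-0.2, -0.1, -1.4]
width: 0.0385
gripper_force: 40.5
```

Call:
play_rows(
  offset=[
    [0, 0, 0],
    [0, 0, 0],
    [0, 0, 0],
    [0, 0, 0],
    [0, 0, 0],
  ],
  dr=[
    [0, 0, 0],
    [0, 0, 0],
    [0, 0, 0],
    [0, 0, 0],
    [0, 0, 0],
  ],
  jaw=[-0.3, -0.3, -0.3, -0.3, -0.3],
)

```text
time: 7.7
ee_pos: [0.5627, -0.3565, 0.011]
tcp_rot: [0.0, 0.668, 0.744, -0.0]
contact_force: [-4.2, -0.3, 2.1]
width: 0.0555
gripper_force: 0.0
```

Call:
play_rows(
  offset=[
    [0, 0, -0.5],
    [0, 0, -1],
    [0, 0, -1],
    [0, 0, -1],
    [0, 0, -1],
  ],
  dr=[
    [0, 0, 0],
    [0, 0, 0],
    [0, 0, 0],
    [0, 0, 0],
    [0, 0, 0],
  ],
  jaw=[-0.3, -0.3, -0.3, -0.3, -0.3],
)

```text
time: 8.12
ee_pos: [0.5636, -0.3556, 0.1023]
tcp_rot: [0.001, 0.668, 0.744, 0.001]
contact_force: [-0.1, -0.0, -0.6]
width: 0.0551
gripper_force: 0.0
```

Run:
```python
from h import *
go(.502,.041,.110,.057)
```

```text
pos [ 0.5636 -0.3556  0.1023] tilt [ 0.002 -0.   ] yaw_y 0.108 w 0.0551 F [-0.1 -0.  -0.6] t 8.12
rows-total tool xyz [20.05 -0.93 -0.39] dr z total 0.0161
```

Call:
play_rows(
  offset=[
    [0, 0, -1],
    [0.95, -0.04, 0],
    [0.95, -0.04, 0],
    [0.95, -0.04, 0],
    [0.95, -0.04, 0],
  ],
  dr=[
    [0, 0, 0],
    [0, 0, 0],
    [0, 0, 0],
    [0, 0, 0],
    [0, 0, 0],
  ],
  jaw=[-1, -1, -1, -1, -1],
)

```text
time: 8.53
ee_pos: [0.5521, -0.2796, 0.1215]
tcp_rot: [0.001, 0.668, 0.744, 0.001]
contact_force: [0.0, -0.4, -0.5]
width: 0.085
gripper_force: 0.0
```

Call:
play_rows(
  offset=[
    [0.95, -0.04, 0],
    [0.95, -0.04, 0],
    [0.95, -0.04, 0],
    [0.95, -0.04, 0],
    [0.95, -0.04, 0],
  ],
  dr=[
    [0, 0, 0],
    [0, 0, 0],
    [0, 0, 0],
    [0, 0, 0],
    [0, 0, 0],
  ],
  jaw=[-1, -1, -1, -1, -1],
)

```text
time: 8.95
ee_pos: [0.5379, -0.1854, 0.1214]
tcp_rot: [0.001, 0.668, 0.744, 0.001]
contact_force: [1.2, 0.8, -0.2]
width: 0.0856
gripper_force: 0.0
```

Call:
play_rows(
  offset=[
    [0.95, -0.04, 0],
    [0.95, -0.04, 0],
    [0.95, -0.04, 0],
    [0.95, -0.04, 0],
    [0.95, -0.04, 0],
  ],
  dr=[
    [0, 0, 0],
    [0, 0, 0],
    [0, 0, 0],
    [0, 0, 0],
    [0, 0, 0],
  ],
  jaw=[-1, -1, -1, -1, -1],
)

```text
time: 9.37
ee_pos: [0.5236, -0.0913, 0.1214]
tcp_rot: [0.001, 0.668, 0.744, 0.001]
contact_force: [0.2, 0.3, 0.1]
width: 0.0852
gripper_force: 0.0
```

Call:
play_rows(
  offset=[
    [0.95, -0.04, 0],
    [0.95, -0.04, 0],
    [0.95, -0.04, 0],
    [0.95, -0.04, 0],
    [0.95, -0.04, 0],
  ],
  dr=[
    [0, 0, 0],
    [0, 0, 0],
    [0, 0, 0],
    [0, 0, 0],
    [0, 0, 0],
  ],
  jaw=[-1, -1, -1, -1, -1],
)

```text
time: 9.78
ee_pos: [0.5095, 0.0028, 0.1214]
tcp_rot: [0.001, 0.668, 0.744, 0.001]
contact_force: [0.6, 0.1, -0.5]
width: 0.0856
gripper_force: 0.0
```

Call:
play_rows(
  offset=[
    [0.95, -0.04, 0],
    [0.95, -0.04, 0],
    [0, 0, 0],
    [0, 0, 0],
    [0, 0, 0],
  ],
  dr=[
    [0, 0, 0],
    [0, 0, 0],
    [0, 0, 0.016],
    [0, 0, 0],
    [0, 0, 0],
  ],
  jaw=[-1, -1, -1, -1, -1],
)

```text
time: 10.2
ee_pos: [0.5039, 0.0391, 0.121]
tcp_rot: [0.001, 0.686, 0.728, 0.0]
contact_force: [0.2, -0.6, -0.1]
width: 0.0854
gripper_force: 0.0
```

Run:
```python
from h import *
c=viewer.calibration("wrist");p,d=viewer.grab_frame("wrist");
hsv=cv2.cvtColor(p,cv2.COLOR_RGB2HSV);H,S,V=cv2.split(hsv)
m=(H>18)&(H<35)&(S>40)&(S<150)&(V>90);print(rect(c,m,.022,2,300))
go(.502,.041,.008,.057)
```

```text
[(array([502.6,  41.7]), array([118.1,  37.5]), np.float64(-1.524), array([316., 189.])), (array([752.3, -64.8]), array([78.5, 32.3]), np.float64(0.007), array([606., 326.]))]
pos [0.5038 0.0386 0.1209] tilt [ 0.001 -0.   ] yaw_y 0.058 w 0.0853 F [ 0.2 -0.2 -0.1] t 10.25
rows-total tool xyz [ 0.13 -0.09  5.64] dr z total 0.0003
```

Call:
play_rows(
  offset=[
    [0.13, -0.09, 1],
    [0, 0, 1],
    [0, 0, 1],
    [0, 0, 1],
    [0, 0, 1],
  ],
  dr=[
    [0, 0, 0],
    [0, 0, 0],
    [0, 0, 0],
    [0, 0, 0],
    [0, 0, 0],
  ],
  jaw=[-1, -1, -1, -1, -1],
)

```text
time: 10.67
ee_pos: [0.5018, 0.0406, 0.0197]
tcp_rot: [0.0, 0.687, 0.727, 0.0]
contact_force: [0.2, 0.1, 0.5]
width: 0.0852
gripper_force: 0.0
```

Call:
play_rows(
  offset=[
    [0, 0, 0.6],
    [0, 0, 0],
    [0, 0, 0],
    [0, 0, 0],
    [0, 0, 0],
  ],
  dr=[
    [0, 0, 0],
    [0, 0, 0],
    [0, 0, 0],
    [0, 0, 0],
    [0, 0, 0],
  ],
  jaw=[-1, 0.5, 1, 1, 1],
)

```text
time: 11.08
ee_pos: [0.5025, 0.0414, 0.0096]
tcp_rot: [0.001, 0.687, 0.727, 0.001]
contact_force: [-3.6, 0.3, 39.0]
width: 0.039
gripper_force: 37.4
```

Call:
play_rows(
  offset=[
    [0, 0, 0],
    [0, 0, 0],
    [0, 0, 0],
    [0, 0, -0.4],
    [0, 0, -1],
  ],
  dr=[
    [0, 0, 0],
    [0, 0, 0],
    [0, 0, 0],
    [0, 0, 0],
    [0, 0, 0],
  ],
  jaw=[1, 1, 1, 1, 1],
)

```text
time: 11.5
ee_pos: [0.4998, 0.0412, 0.0355]
tcp_rot: [-0.001, 0.687, 0.727, -0.001]
contact_force: [0.5, -0.9, 0.3]
width: 0.0389
gripper_force: 40.4
```

Call:
play_rows(
  offset=[
    [0, 0, -1],
    [0, 0, -1],
    [0, 0, -1],
    [0, 0, -1],
    [0, 0, -1],
  ],
  dr=[
    [0, 0, 0],
    [0, 0, 0],
    [0, 0, 0],
    [0, 0, 0],
    [0, 0, 0],
  ],
  jaw=[1, 1, 1, 1, 1],
)

```text
time: 11.92
ee_pos: [0.5012, 0.0416, 0.1382]
tcp_rot: [0.0, 0.687, 0.727, 0.0]
contact_force: [1.5, 0.5, -0.3]
width: 0.0387
gripper_force: 40.4
```

Run:
```python
from h import *
go(.453,-.367,.010,.068)
```

```text
pos [0.5012 0.0416 0.1382] tilt [ 0.001 -0.   ] yaw_y 0.057 w 0.0387 F [ 1.5  0.5 -0.3] t 11.92
rows-total tool xyz [-20.26  -3.58   6.41] dr z total -0.0034
```

Call:
play_rows(
  offset=[
    [-0.92, -0.163, 0],
    [-0.92, -0.163, 0],
    [-0.92, -0.163, 0],
    [-0.92, -0.163, 0],
    [-0.92, -0.163, 0],
  ],
  dr=[
    [0, 0, 0],
    [0, 0, 0],
    [0, 0, 0],
    [0, 0, 0],
    [0, 0, 0],
  ],
  jaw=[1, 1, 1, 1, 1],
)

```text
time: 12.33
ee_pos: [0.4902, -0.0521, 0.1372]
tcp_rot: [0.0, 0.687, 0.727, 0.0]
contact_force: [0.1, 0.2, -0.1]
width: 0.039
gripper_force: 40.4
```

Call:
play_rows(
  offset=[
    [-0.92, -0.163, 0],
    [-0.92, -0.163, 0],
    [-0.92, -0.163, 0],
    [-0.92, -0.163, 0],
    [-0.92, -0.163, 0],
  ],
  dr=[
    [0, 0, 0],
    [0, 0, 0],
    [0, 0, 0],
    [0, 0, 0],
    [0, 0, 0],
  ],
  jaw=[1, 1, 1, 1, 1],
)

```text
time: 12.75
ee_pos: [0.4791, -0.1449, 0.1372]
tcp_rot: [0.0, 0.687, 0.727, 0.0]
contact_force: [-0.8, 0.2, -0.4]
width: 0.039
gripper_force: 40.4
```

Call:
play_rows(
  offset=[
    [-0.92, -0.163, 0],
    [-0.92, -0.163, 0],
    [-0.92, -0.163, 0],
    [-0.92, -0.163, 0],
    [-0.92, -0.163, 0],
  ],
  dr=[
    [0, 0, 0],
    [0, 0, 0],
    [0, 0, 0],
    [0, 0, 0],
    [0, 0, 0],
  ],
  jaw=[1, 1, 1, 1, 1],
)

```text
time: 13.17
ee_pos: [0.4681, -0.2377, 0.1372]
tcp_rot: [0.0, 0.687, 0.727, 0.0]
contact_force: [0.3, 0.3, 0.1]
width: 0.0391
gripper_force: 40.4
```

Call:
play_rows(
  offset=[
    [-0.92, -0.163, 0],
    [-0.92, -0.163, 0],
    [-0.92, -0.163, 0],
    [-0.92, -0.163, 0],
    [-0.92, -0.163, 0],
  ],
  dr=[
    [0, 0, 0],
    [0, 0, 0],
    [0, 0, 0],
    [0, 0, 0],
    [0, 0, 0],
  ],
  jaw=[1, 1, 1, 1, 1],
)

```text
time: 13.58
ee_pos: [0.4571, -0.3304, 0.1372]
tcp_rot: [0.0, 0.687, 0.727, 0.0]
contact_force: [0.5, -0.4, -0.2]
width: 0.0387
gripper_force: 40.4
```

Call:
play_rows(
  offset=[
    [-0.92, -0.163, 0],
    [-0.92, -0.163, 0],
    [0, 0, 1],
    [0, 0, 1],
    [0, 0, 1],
  ],
  dr=[
    [0, 0, 0],
    [0, 0, 0],
    [0, 0, 0],
    [0, 0, 0],
    [0, 0, 0],
  ],
  jaw=[1, 1, 1, 1, 1],
)

```text
time: 14.0
ee_pos: [0.453, -0.3673, 0.0767]
tcp_rot: [0.001, 0.687, 0.727, 0.0]
contact_force: [-0.6, 0.7, -1.6]
width: 0.0388
gripper_force: 40.4
```

Run:
```python
from h import *
go(.453,-.367,.012,.068)
```

```text
pos [ 0.453  -0.3673  0.0767] tilt [ 0.001 -0.   ] yaw_y 0.056 w 0.0388 F [-0.6  0.7 -1.6] t 14.0
rows-total tool xyz [ 0.01 -0.    3.23] dr z total -0.0038
```

Call:
play_rows(
  offset=[
    [0, 0, 1],
    [0, 0, 1],
    [0, 0, 0.6],
    [0, 0, 0.4],
    [0, 0, 0.28],
  ],
  dr=[
    [0, 0, 0],
    [0, 0, 0],
    [0, 0, 0],
    [0, 0, 0],
    [0, 0, 0],
  ],
  jaw=[1, 1, 1, 1, 1],
)

```text
time: 14.42
ee_pos: [0.4536, -0.3668, 0.0109]
tcp_rot: [0.0, 0.687, 0.727, 0.0]
contact_force: [4.5, 0.5, 2.5]
width: 0.0388
gripper_force: 40.8
```

Call:
play_rows(
  offset=[
    [0, 0, 0],
    [0, 0, 0],
    [0, 0, 0],
    [0, 0, 0],
    [0, 0, 0],
  ],
  dr=[
    [0, 0, 0],
    [0, 0, 0],
    [0, 0, 0],
    [0, 0, 0],
    [0, 0, 0],
  ],
  jaw=[-0.3, -0.3, -0.3, -0.3, -0.3],
)

```text
time: 14.83
ee_pos: [0.4576, -0.3666, 0.0133]
tcp_rot: [0.004, 0.686, 0.728, 0.002]
contact_force: [11.7, 1.2, 0.3]
width: 0.0554
gripper_force: 0.0
```

Call:
play_rows(
  offset=[
    [0, 0, -0.5],
    [0, 0, -1],
    [0, 0, -1],
    [0, 0, -1],
    [0, 0, -1],
  ],
  dr=[
    [0, 0, 0],
    [0, 0, 0],
    [0, 0, 0],
    [0, 0, 0],
    [0, 0, 0],
  ],
  jaw=[-0.3, -0.3, -0.3, -0.3, -0.3],
)

```text
time: 15.25
ee_pos: [0.4533, -0.3671, 0.1029]
tcp_rot: [0.001, 0.687, 0.727, 0.0]
contact_force: [0.5, -0.2, -0.6]
width: 0.0552
gripper_force: 0.0
```

Call:
play_rows(
  offset=[
    [0, 0, -1],
    [0, 0, -1],
    [0, 0, -1],
    [0, 0, -1],
    [0, 0, -1],
  ],
  dr=[
    [0, 0, 0],
    [0, 0, 0],
    [0, 0, 0],
    [0, 0, 0],
    [0, 0, 0],
  ],
  jaw=[-1, -1, -1, -1, -1],
)

```text
time: 15.67
ee_pos: [0.4531, -0.3669, 0.2031]
tcp_rot: [0.001, 0.687, 0.727, 0.0]
contact_force: [0.5, -0.2, -0.8]
width: 0.0856
gripper_force: 0.0
```

Run:
```python
from h import *
go(.432,.3895,.24,1.508)
c=viewer.calibration("wrist");p,d=viewer.grab_frame("wrist");cv2.imwrite("pics/w2.png",p[...,::-1])
for uv in ((250,170),(380,170)): print(d[uv[1],uv[0]])
hsv=cv2.cvtColor(p,cv2.COLOR_RGB2HSV);H,S,V=cv2.split(hsv)
m=(H>15)&(H<35)&(S>40)&(S<150)&(V>90);print(rect(c,m,.022,4,300))
```

```text
pos [ 0.4531 -0.3669  0.2031] tilt [ 0.001 -0.001] yaw_y 0.057 w 0.0856 F [ 0.5 -0.2 -0.8] t 15.67
rows-total tool xyz [37.82  1.1  -1.89] dr z total -0.4619
0.28787443
0.34671533
[(array([ 561.9, -355. ]), array([119. ,  42.3]), np.float64(-1.463), array([429., 166.])), (array([ 455.2, -365.9]), array([119.2,  38.9]), np.float64(-1.519), array([320., 172.])), (array([ 705.4, -266.7]), array([72.1, 31.2]), np.float64(-1.416), array([597.,  81.]))]
```

View pics/w2.png

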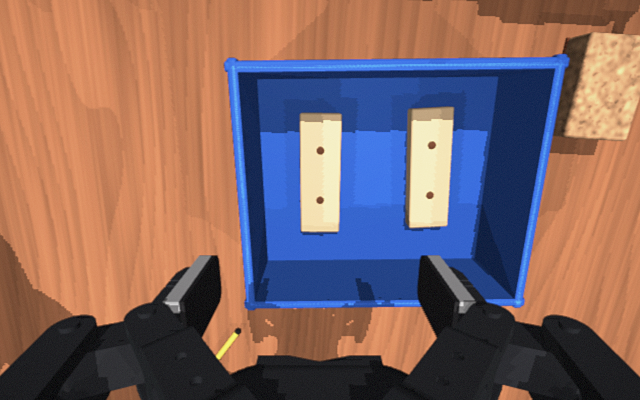

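Both slats lie flat in the tote, at (320,172) and (429,166), and are released. Now to the rack.

Call:
play_rows(
  offset=[
    [0.99, 0.03, -0.4],
    [0.99, 0.03, -0.4],
    [0.99, 0.03, -0.4],
    [0.99, 0.03, -0.4],
    [0.99, 0.03, -0.3],
  ],
  dr=[
    [0, 0, 0],
    [0, 0, 0],
    [0, 0, 0],
    [0, 0, 0],
    [0, 0, 0],
  ],
  jaw=[-1, -1, -1, -1, -1],
)

```text
time: 16.13
ee_pos: [0.4505, -0.267, 0.2404]
tcp_rot: [0.001, 0.687, 0.727, 0.0]
contact_force: [-0.2, -0.4, 0.4]
width: 0.0854
gripper_force: 0.0
```

Call:
play_rows(
  offset=[
    [0.99, 0.03, 0],
    [0.99, 0.03, 0],
    [0.99, 0.03, 0],
    [0.99, 0.03, 0],
    [0.99, 0.03, 0],
  ],
  dr=[
    [0, 0, 0],
    [0, 0, 0],
    [0, 0, 0],
    [0, 0, 0],
    [0, 0, 0],
  ],
  jaw=[-1, -1, -1, -1, -1],
)

```text
time: 16.55
ee_pos: [0.4478, -0.1678, 0.2398]
tcp_rot: [0.001, 0.687, 0.727, 0.0]
contact_force: [-0.4, 0.5, -0.0]
width: 0.0852
gripper_force: 0.0
```

Call:
play_rows(
  offset=[
    [0.99, 0.03, 0],
    [0.99, 0.03, 0],
    [0.99, 0.03, 0],
    [0.99, 0.03, 0],
    [0.99, 0.03, 0],
  ],
  dr=[
    [0, 0, 0],
    [0, 0, 0],
    [0, 0, 0],
    [0, 0, 0],
    [0, 0, 0],
  ],
  jaw=[-1, -1, -1, -1, -1],
)

```text
time: 16.97
ee_pos: [0.4451, -0.0687, 0.2397]
tcp_rot: [0.001, 0.687, 0.727, 0.0]
contact_force: [0.2, -0.5, 0.1]
width: 0.0854
gripper_force: 0.0
```

Call:
play_rows(
  offset=[
    [0.99, 0.03, 0],
    [0.99, 0.03, 0],
    [0.99, 0.03, 0],
    [0.99, 0.03, 0],
    [0.99, 0.03, 0],
  ],
  dr=[
    [0, 0, 0],
    [0, 0, 0],
    [0, 0, 0],
    [0, 0, 0],
    [0, 0, 0],
  ],
  jaw=[-1, -1, -1, -1, -1],
)

```text
time: 17.38
ee_pos: [0.4424, 0.0304, 0.2397]
tcp_rot: [0.001, 0.687, 0.727, 0.0]
contact_force: [0.8, 0.0, -0.9]
width: 0.0855
gripper_force: 0.0
```

Call:
play_rows(
  offset=[
    [0.99, 0.03, 0],
    [0.99, 0.03, 0],
    [0.99, 0.03, 0],
    [0.99, 0.03, 0],
    [0.99, 0.03, 0],
  ],
  dr=[
    [0, 0, 0],
    [0, 0, 0],
    [0, 0, 0],
    [0, 0, 0],
    [0, 0, 0],
  ],
  jaw=[-1, -1, -1, -1, -1],
)

```text
time: 17.8
ee_pos: [0.4398, 0.1294, 0.2397]
tcp_rot: [0.001, 0.687, 0.727, 0.0]
contact_force: [1.1, 0.1, -0.8]
width: 0.0854
gripper_force: 0.0
```

Call:
play_rows(
  offset=[
    [0.99, 0.03, 0],
    [0.99, 0.03, 0],
    [0.99, 0.03, 0],
    [0.99, 0.03, 0],
    [0.99, 0.03, 0],
  ],
  dr=[
    [0, 0, 0],
    [0, 0, 0],
    [0, 0, 0],
    [0, 0, 0],
    [0, 0, 0],
  ],
  jaw=[-1, -1, -1, -1, -1],
)

```text
time: 18.22
ee_pos: [0.4372, 0.2284, 0.2397]
tcp_rot: [0.001, 0.687, 0.727, 0.001]
contact_force: [0.0, 0.3, 0.1]
width: 0.0855
gripper_force: 0.0
```

Call:
play_rows(
  offset=[
    [0, 0, 0],
    [0, 0, 0],
    [0, 0, 0],
    [0, 0, 0],
    [0, 0, 0],
  ],
  dr=[
    [0, 0, -0.0385],
    [0, 0, -0.0385],
    [0, 0, -0.0385],
    [0, 0, -0.0385],
    [0, 0, -0.0385],
  ],
  jaw=[-1, -1, -1, -1, -1],
)

```text
time: 18.63
ee_pos: [0.4372, 0.2275, 0.2396]
tcp_rot: [0.001, 0.436, 0.9, 0.0]
contact_force: [0.3, 0.5, 0.3]
width: 0.0855
gripper_force: 0.0
```

Call:
play_rows(
  offset=[
    [0, 0, 0],
    [0, 0, 0],
    [0, 0, 0],
    [0, 0, 0],
    [0, 0, 0],
  ],
  dr=[
    [0, 0, -0.0385],
    [0, 0, -0.0385],
    [0, 0, -0.0385],
    [0, 0, -0.0385],
    [0, 0, -0.0385],
  ],
  jaw=[-1, -1, -1, -1, -1],
)

```text
time: 19.05
ee_pos: [0.4373, 0.2274, 0.2396]
tcp_rot: [0.001, 0.149, 0.989, 0.0]
contact_force: [-0.6, 0.8, -0.3]
width: 0.0853
gripper_force: 0.0
```

Call:
play_rows(
  offset=[
    [0, 0, 0],
    [0, 0, 0],
    [0, 0, 0],
  ],
  dr=[
    [0, 0, -0.0385],
    [0, 0, -0.0385],
    [0, 0, 0],
  ],
  jaw=[-1, -1, -1],
)

```text
time: 19.3
ee_pos: [0.4373, 0.2274, 0.2396]
tcp_rot: [0.001, 0.028, 1.0, -0.0]
contact_force: [-0.7, -0.5, 0.4]
width: 0.0852
gripper_force: 0.0
```

Run:
```python
from h import *
go(.432,.3895,.24,1.508)
c=viewer.calibration("wrist");p,d=viewer.grab_frame("wrist");cv2.imwrite("pics/w3.png",p[...,::-1]);np.savez("w3.npz",p=p,d=d,**c)
```

```text
pos [0.4373 0.2274 0.2396] tilt [ 0.002 -0.   ] yaw_y 1.514 w 0.0852 F [-0.7 -0.5  0.4] t 19.3
rows-total tool xyz [ 0.72  8.08 -0.02] dr z total 0.002
```

View pics/w3.png

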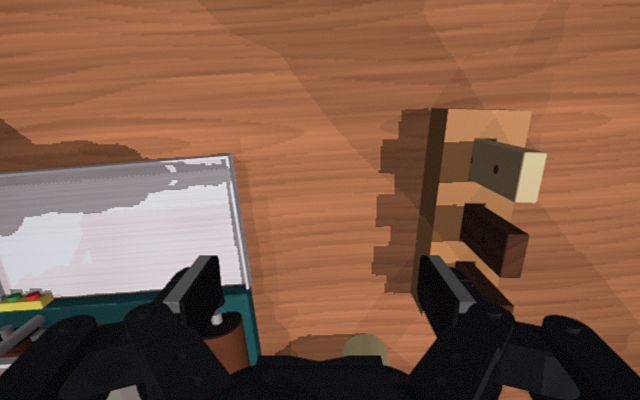

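The blank's top face is at about (530,177), clear of the fingers. Next I'll measure it from here and move over it.

Run:
```python
from h import *
f=np.load("w3.npz");p=f['p'];c={k:f[k] for k in('fx','fy','cx','cy','xyz','rotation')}
hsv=cv2.cvtColor(p,cv2.COLOR_RGB2HSV);H,S,V=cv2.split(hsv)
print(hsv[180,532],hsv[170,495],hsv[125,470])
m=(V>165)&(S<150)&(H>15);m[:140]=0;m[215:]=0;m[:,:510]=0;m[:,560:]=0
print(rect(c,m,.132,2))
m=(V>60)&(H>20)&(H<40)
p_,d=f['p'],f['d']
print(fromdepth(c,[(532,180)],d[180,532]))
```

```text
[ 21  74 211] [  7 177  26] [ 14 134 187]
[(array([432.7, 390. ]), array([39.3, 16.8]), np.float64(-0.088), array([530., 177.]))]
[[0.43417759 0.3906377  0.13335535]]
```

Call:
play_rows(
  offset=[
    [0.14, 0.9, 0],
    [0.14, 0.9, 0],
    [0.14, 0.9, 0],
    [0.14, 0.9, 0],
    [0.14, 0.9, 0],
  ],
  dr=[
    [0, 0, 0.002],
    [0, 0, 0],
    [0, 0, 0],
    [0, 0, 0],
    [0, 0, 0],
  ],
  jaw=[-1, -1, -1, -1, -1],
)

```text
time: 19.77
ee_pos: [0.4293, 0.3188, 0.2392]
tcp_rot: [0.0, 0.037, 0.999, 0.0]
contact_force: [0.1, -0.6, 0.1]
width: 0.0855
gripper_force: 0.0
```

Call:
play_rows(
  offset=[
    [0, 0.9, 0],
    [0, 0.9, 0],
    [0, 0.9, 0],
    [0, 0.9, 0],
    [0, 0, 0],
  ],
  dr=[
    [0, 0, 0],
    [0, 0, 0],
    [0, 0, 0],
    [0, 0, 0],
    [0, 0, 0],
  ],
  jaw=[-1, -1, -1, -1, -1],
)

```text
time: 20.18
ee_pos: [0.4332, 0.393, 0.239]
tcp_rot: [-0.0, 0.035, 0.999, 0.001]
contact_force: [-0.4, -0.3, 0.0]
width: 0.0854
gripper_force: 0.0
```

Run:
```python
from h import *
c=viewer.calibration("wrist");p,d=viewer.grab_frame("wrist")
hsv=cv2.cvtColor(p,cv2.COLOR_RGB2HSV);H,S,V=cv2.split(hsv)
uv=project(c,[.4315,.3895,.132])[0];print(uv)
u,v=uv.astype(int);print(hsv[v-5:v+6:5,u], fromdepth(c,[(u,v)],d[v,u]))
m=(V>150)&(S<150)&(H>15)
print(rect(c,m,.132,4,100))
for pt in [(.4315,.3895,.132)]: pass
cv2.imwrite("pics/w4.png",p[...,::-1]);np.savez("w4.npz",p=p,d=d,**c)
go(.4315,.3895,.1,1.508)
```

```text
[314.94575814 193.91386198]
[[ 23  71 213]
 [ 23  69 217]
 [ 23  70 216]] [[0.43034243 0.38886529 0.13337824]]
[(array([473.6, 163.9]), array([101.6,  77.9]), np.float64(1.539), array([ 55., 266.])), (array([432. , 389.2]), array([38.9, 17.8]), np.float64(-0.066), array([315., 194.]))]
pos [0.4334 0.3915 0.2388] tilt [-0.001  0.001] yaw_y 1.5 w 0.0856 F [ 0.5 -0.7 -0.2] t 20.23
rows-total tool xyz [ 0.08 -0.11  6.94] dr z total -0.0024
```

View pics/w4.png

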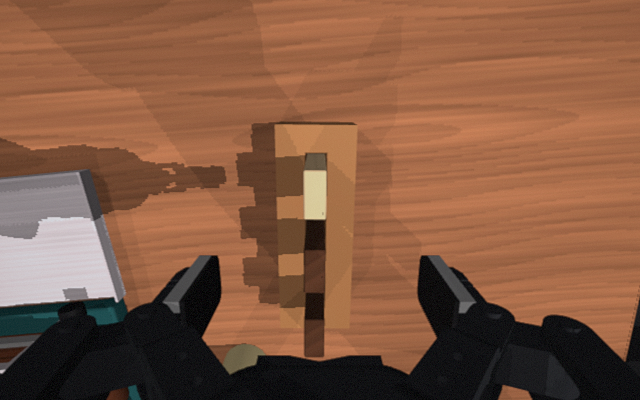

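The blank is at (315,194), centred between the fingers, at world (0.432, 0.389) with yaw −0.066. Descending to grip it.

Call:
play_rows(
  offset=[
    [0.07, -0.11, 1],
    [0, 0, 1],
    [0, 0, 1],
    [0, 0, 1],
    [0, 0, 1],
  ],
  dr=[
    [0, 0, -0.0015],
    [0, 0, 0],
    [0, 0, 0],
    [0, 0, 0],
    [0, 0, 0],
  ],
  jaw=[-1, -1, -1, -1, -1],
)

```text
time: 20.65
ee_pos: [0.4332, 0.3865, 0.1382]
tcp_rot: [0.0, 0.034, 0.999, -0.0]
contact_force: [0.2, -0.1, 0.3]
width: 0.085
gripper_force: 0.0
```

Call:
play_rows(
  offset=[
    [0, 0, 1],
    [0, 0, 1],
    [0, 0, 0.4],
    [0, 0, 0],
    [0, 0, 0],
  ],
  dr=[
    [0, 0, 0],
    [0, 0, 0],
    [0, 0, 0],
    [0, 0, 0],
    [0, 0, 0],
  ],
  jaw=[-1, -1, -1, -1, -1],
)

```text
time: 21.07
ee_pos: [0.433, 0.3874, 0.0914]
tcp_rot: [0.0, 0.033, 0.999, -0.0]
contact_force: [-0.4, 0.7, 0.1]
width: 0.0853
gripper_force: 0.0
```

```bash
python3 -c "
from h import *
go(.432,.3892,.09,1.505)"
```

```text
pos [0.433  0.3874 0.0914] tilt [ 0. -0.] yaw_y 1.505 w 0.0853 F [-0.4  0.7  0.1] t 21.07
rows-total tool xyz [0.05 0.09 0.07] dr z total -0.0
```

Call:
play_rows(
  offset=[
    [0.05, 0.09, 0.05],
    [0, 0, 0],
    [0, 0, 0],
    [0, 0, 0],
    [0, 0, 0],
  ],
  dr=[
    [0, 0, 0],
    [0, 0, 0],
    [0, 0, 0],
    [0, 0, 0],
    [0, 0, 0],
  ],
  jaw=[0, 0.4, 1, 1, 1],
  grip_force=50,
)

```text
time: 21.48
ee_pos: [0.4319, 0.3897, 0.0902]
tcp_rot: [0.0, 0.032, 0.999, 0.0]
contact_force: [0.2, 0.2, 0.4]
width: 0.0255
gripper_force: 0.0
```

Call:
play_rows(
  offset=[
    [0, 0, 0],
    [0, 0, 0],
    [0, 0, 0],
    [0, 0, 0],
    [0, 0, 0],
  ],
  dr=[
    [0, 0, 0],
    [0, 0, 0],
    [0, 0, 0],
    [0, 0, 0],
    [0, 0, 0],
  ],
  jaw=[1, 1, 1, 1, 1],
)

```text
time: 21.9
ee_pos: [0.4319, 0.3898, 0.0901]
tcp_rot: [0.0, 0.032, 0.999, 0.0]
contact_force: [-0.0, -0.2, 4.8]
width: 0.0173
gripper_force: 49.5
```

```bash
python3 -c "
from h import *
go(.432,.3892,.09,1.505)"
```

```text
pos [0.4319 0.3898 0.0901] tilt [0. 0.] yaw_y 1.507 w 0.0173 F [-0.  -0.2  4.8] t 21.9
rows-total tool xyz [-0.01 -0.03  0.  ] dr z total 0.0005
```

Call:
play_rows(
  offset=[
    [0, 0, -0.3],
    [0, 0, -0.6],
    [0, 0, -1],
    [0, 0, -1],
    [0, 0, -1],
  ],
  dr=[
    [0, 0, 0],
    [0, 0, 0],
    [0, 0, 0],
    [0, 0, 0],
    [0, 0, 0],
  ],
  jaw=[1, 1, 1, 1, 1],
)

```text
time: 22.32
ee_pos: [0.4314, 0.3895, 0.1692]
tcp_rot: [-0.0, 0.032, 0.999, -0.0]
contact_force: [-0.5, -0.1, -0.4]
width: 0.0176
gripper_force: 49.1
```

Call:
play_rows(
  offset=[
    [0, 0, -1],
    [0, 0, -1],
    [0, 0, -1],
    [0, 0, -0.5],
    [0, 0, 0],
  ],
  dr=[
    [0, 0, 0],
    [0, 0, 0],
    [0, 0, 0],
    [0, 0, 0],
    [0, 0, 0],
  ],
  jaw=[1, 1, 1, 1, 1],
)

```text
time: 22.73
ee_pos: [0.4322, 0.3905, 0.2404]
tcp_rot: [0.001, 0.032, 0.999, 0.001]
contact_force: [0.4, 0.5, -0.1]
width: 0.0176
gripper_force: 49.1
```

```bash
python3 -c "
from h import *
go(.47,.1,.24,1.59)
go(.52,-.028,.24,1.59)"
```

```text
pos [0.4322 0.3905 0.2404] tilt [0.003 0.002] yaw_y 1.507 w 0.0176 F [ 0.4  0.5 -0.1] t 22.73
rows-total tool xyz [ -2.82 -14.37  -0.  ] dr z total -0.0265
pos [0.4322 0.3905 0.2404] tilt [0.003 0.002] yaw_y 1.507 w 0.0176 F [ 0.4  0.5 -0.1] t 22.73
rows-total tool xyz [-5.72e+00 -2.06e+01 -1.00e-02] dr z total -0.0265
```

Call:
play_rows(
  offset=[
    [-0.27, -0.98, 0],
    [-0.27, -0.98, 0],
    [-0.27, -0.98, 0],
    [-0.27, -0.98, 0],
    [-0.27, -0.98, 0],
  ],
  dr=[
    [0, 0, 0],
    [0, 0, 0],
    [0, 0, 0],
    [0, 0, 0],
    [0, 0, 0],
  ],
  jaw=[1, 1, 1, 1, 1],
)

```text
time: 23.15
ee_pos: [0.452, 0.2887, 0.2365]
tcp_rot: [-0.001, 0.032, 0.999, -0.0]
contact_force: [-0.5, 0.8, -0.6]
width: 0.0174
gripper_force: 49.1
```

Call:
play_rows(
  offset=[
    [-0.27, -0.98, 0],
    [-0.27, -0.98, 0],
    [-0.27, -0.98, 0],
    [-0.27, -0.98, 0],
    [-0.27, -0.98, 0],
  ],
  dr=[
    [0, 0, 0],
    [0, 0, 0],
    [0, 0, 0],
    [0, 0, 0],
    [0, 0, 0],
  ],
  jaw=[1, 1, 1, 1, 1],
)

```text
time: 23.57
ee_pos: [0.4726, 0.1891, 0.2366]
tcp_rot: [-0.001, 0.032, 0.999, -0.0]
contact_force: [0.2, -1.1, -0.8]
width: 0.0174
gripper_force: 49.1
```

Call:
play_rows(
  offset=[
    [-0.27, -0.98, 0],
    [-0.27, -0.98, 0],
    [-0.27, -0.98, 0],
    [-0.27, -0.98, 0],
    [-0.27, -0.98, 0],
  ],
  dr=[
    [0, 0, 0],
    [0, 0, 0],
    [0, 0, 0],
    [0, 0, 0],
    [0, 0, 0],
  ],
  jaw=[1, 1, 1, 1, 1],
)

```text
time: 23.98
ee_pos: [0.4932, 0.0897, 0.2367]
tcp_rot: [-0.001, 0.032, 0.999, -0.0]
contact_force: [1.0, -0.3, -0.8]
width: 0.0173
gripper_force: 49.1
```

Call:
play_rows(
  offset=[
    [-0.27, -0.98, 0],
    [-0.27, -0.98, 0],
    [-0.27, -0.98, 0],
    [-0.27, -0.98, 0],
    [-0.27, -0.98, 0],
  ],
  dr=[
    [0, 0, 0],
    [0, 0, 0],
    [0, 0, 0],
    [0, 0, 0],
    [0, 0, 0],
  ],
  jaw=[1, 1, 1, 1, 1],
)

```text
time: 24.4
ee_pos: [0.5138, -0.0097, 0.2366]
tcp_rot: [-0.001, 0.032, 0.999, 0.0]
contact_force: [0.3, -0.3, -1.1]
width: 0.0177
gripper_force: 49.1
```

Call:
play_rows(
  offset=[
    [-0.27, -0.98, 0],
    [0, 0, 0],
    [0, 0, 0],
  ],
  dr=[
    [0, 0, 0],
    [0, 0, -0.0265],
    [0, 0, 0],
  ],
  jaw=[1, 1, 1],
)

```text
time: 24.65
ee_pos: [0.5179, -0.0298, 0.2364]
tcp_rot: [-0.001, -0.01, 1.0, 0.0]
contact_force: [-0.0, 0.2, -0.8]
width: 0.0173
gripper_force: 49.2
```

Run:
```python
from h import *
go(.6596,-.0272,.24,1.59)
for n in("wrist","scene","top"):
    c=viewer.calibration(n);p,d=viewer.grab_frame(n);np.savez(n+"5.npz",p=p,d=d,**c)
    hsv=cv2.cvtColor(p,cv2.COLOR_RGB2HSV);H,S,V=cv2.split(hsv)
    m=(H>20)&(H<34)&(S>150)&(V>90)
    print(n,rect(c,m,.124,3,60))
    if n=="top":
        m=(V>110)&(S<70); m[:200]=0;m[265:]=0;m[:,:275]=0;m[:,395:]=0; print('tray',rect(c,m,.018,2))
w=np.load("wrist5.npz")['p'];s=np.load("scene5.npz")['p'];t=np.load("top5.npz")['p']
o=np.zeros((600,800,3),np.uint8)
o[:250,:400]=cv2.resize(w,(400,250));o[:300,400:]=cv2.resize(s[150:300,220:420],(400,300));o[300:,:400]=cv2.resize(t[130:280,240:440],(400,300))
cv2.imwrite("pics/c5.png",o[...,::-1])
```

```text
pos [ 0.5179 -0.0298  0.2364] tilt [-0.002  0.001] yaw_y 1.591 w 0.0173 F [-0.   0.2 -0.8] t 24.65
rows-total tool xyz [-7.09 -0.01 -0.2 ] dr z total 0.0004
wrist [(array([ 546.5, -115.7]), array([42.2, 11. ]), np.float64(-1.527), array([211., 226.]))]
scene [(array([667.9, -19.4]), array([67. , 45.1]), np.float64(0.034), array([289., 199.]))]
top [(array([ 324.4, -576.2]), array([145.4,   9.5]), np.float64(0.999), array([531., 288.]))]
tray [(array([498.3,  75.8]), array([163.2, 106.9]), np.float64(-0.001), array([299., 237.])), (array([ 505. , -170.7]), array([162. ,  42.3]), np.float64(0.024), array([379., 232.]))]
```

View pics/c5.png

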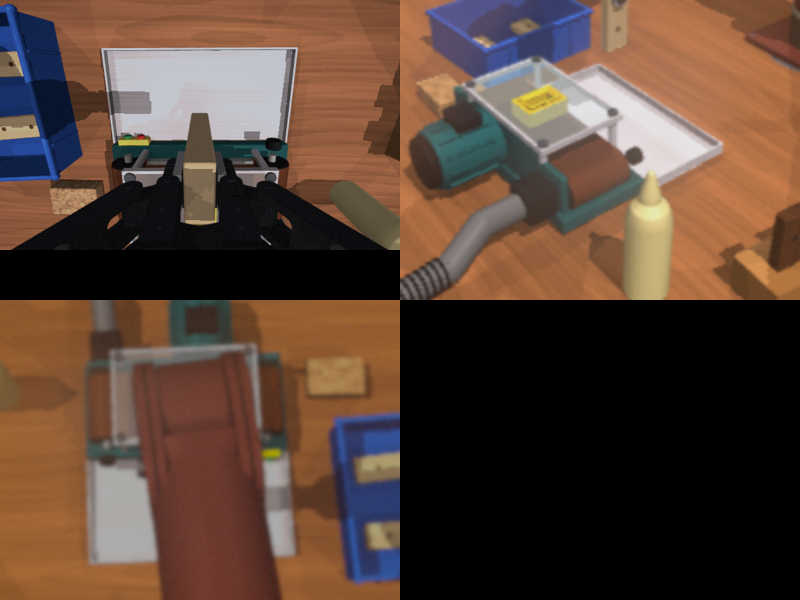

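The blank is held upright at the gripper, with the slot hidden behind it in the wrist view. I'll re-use the earlier wrist frame w1, which shows the guide, to refine the slot position.

Run:
```python
from h import *
c=viewer.calibration("wrist"); p,r,s=tcp()
T=r.inv().apply(c['xyz']-p); Rc=r.inv()*rot(c)
r1=R.from_quat([.668,.744,0,0]);p1=np.array([.5211,-.1131,.231])
q=(r1*Rc).as_quat(); c1=dict(c,xyz=p1+r1.apply(T),rotation=np.r_[q[3],q[:3]])
im=cv2.imread("pics/w1.png")[...,::-1].copy();hsv=cv2.cvtColor(im,cv2.COLOR_RGB2HSV);H,S,V=cv2.split(hsv)
print('cam',c1['xyz'].round(3))
m0=(H>20)&(H<34)&(S>150);m0[:40]=0;m0[160:]=0;m0[:,:440]=0;m0[:,600:]=0
for vt in(60,120,150,180,200,215):
    m=m0&(V>vt);print(vt,rect(c1,m,.124,1))
print('slatB',rect(c1,(H>18)&(H<35)&(S>40)&(S<150)&(V>90),.022,1))
print(V[100,465:580:3]);print(S[100,465:580:3]);print(V[60:140:3,520])
# tray
m=(V>110)&(S<60);m[:,:225]=0;m[:,400:]=0
k=cv2.findContours(m.astype(np.uint8),cv2.RETR_EXTERNAL,2)[0];k=max(k,key=cv2.contourArea)[:,0]
e=k[(k[:,0]<245)&(k[:,1]>20)&(k[:,1]<220)];P=onplane(c1,e,.018)[:,:2]
print('tray front edge',P.mean(0),'yaw x',np.polyfit(P[:,1],P[:,0],1))
# depth of guide corners via current top frame
```

```text
cam [ 0.513 -0.044  0.375]
60 [(array([657.3, -25.8]), array([68. , 43.9]), np.float64(0.015), array([520.,  94.]))]
120 [(array([657.3, -25.8]), array([68. , 43.9]), np.float64(0.015), array([520.,  94.]))]
150 [(array([657.4, -26. ]), array([68.1, 43.7]), np.float64(0.025), array([520.,  97.]))]
180 [(array([657.3, -23.5]), array([67.8, 39.1]), np.float64(0.018), array([514.,  93.]))]
200 []
215 []
slatB [(array([ 515.6, -112.5]), array([118.6,  37.9]), np.float64(-1.458), array([315., 166.]))]
[130 130 126 195 196 167 147 193 182 145  47  52  51  48  51  52  50  51
  50  51  52  58  63  67  65  84  82  84 129 188 188 185 186 179 194 110
 119 121 119]
[ 43  41  38 152 152 157 165 164 164 167 195 152 180 170 175 152 158 155
 168 170 157 163 186 152 177 167 171 176 168 164 163 164 165 164 151  35
  39  46  41]
[118 117 186 191 190 193 153 151 153 100  55  50  50  51  52  48  49  48
  54 196 194 193 154 152 196 137 121]
tray front edge [ 0.42626096 -0.06668299] yaw x [-0.02792373  0.42439893]
```

Call:
play_rows(
  offset=[
    [-1, 0, 0],
    [-1, 0, 0],
    [-1, 0, 0],
    [-1, 0, 0],
    [-1, 0, 0],
  ],
  dr=[
    [0, 0, 0],
    [0, 0, 0],
    [0, 0, 0],
    [0, 0, 0],
    [0, 0, 0],
  ],
  jaw=[1, 1, 1, 1, 1],
)

```text
time: 25.22
ee_pos: [0.6192, -0.0256, 0.2374]
tcp_rot: [-0.0, -0.009, 1.0, 0.0]
contact_force: [0.5, 0.7, 0.3]
width: 0.0171
gripper_force: 49.1
```

Call:
play_rows(
  offset=[
    [-1, 0, 0],
    [-1, 0, 0],
    [-0.1, 0, 0.5],
    [0, 0, 0.5],
    [0, 0, 0],
  ],
  dr=[
    [0, 0, 0],
    [0, 0, 0],
    [0, 0, 0],
    [0, 0, 0],
    [0, 0, 0],
  ],
  jaw=[1, 1, 1, 1, 1],
)

```text
time: 25.63
ee_pos: [0.6587, -0.025, 0.2146]
tcp_rot: [-0.002, -0.01, 1.0, 0.0]
contact_force: [-0.4, -0.3, -2.3]
width: 0.0178
gripper_force: 49.1
```

Run:
```python
from h import *
go(.6598,-.0265,.206,1.593)
c=viewer.calibration("scene");p,d=viewer.grab_frame("scene");np.savez("s6.npz",p=p,d=d)
P,r,_=tcp(); b=r.apply([0,0,-.0781*0])+P
print('tcp px',project(c,P),'blank bottom px',project(c,P-[0,0,.078]),'slot px',project(c,[.6598,-.0265,.124]))
o=cv2.resize(p[130:250,210:370],None,fx=5,fy=5,interpolation=cv2.INTER_CUBIC);cv2.imwrite("pics/s6.png",o[...,::-1])
```

```text
pos [ 0.6587 -0.025   0.2146] tilt [-0.004  0.   ] yaw_y 1.59 w 0.0178 F [-0.4 -0.3 -2.3] t 25.63
rows-total tool xyz [-0.05 -0.08  0.43] dr z total -0.0008
tcp px [[289.08223947 170.46542869]] blank bottom px [[290.18361987 193.34182726]] slot px [[289.90659993 197.18596524]]
```

View pics/s6.png

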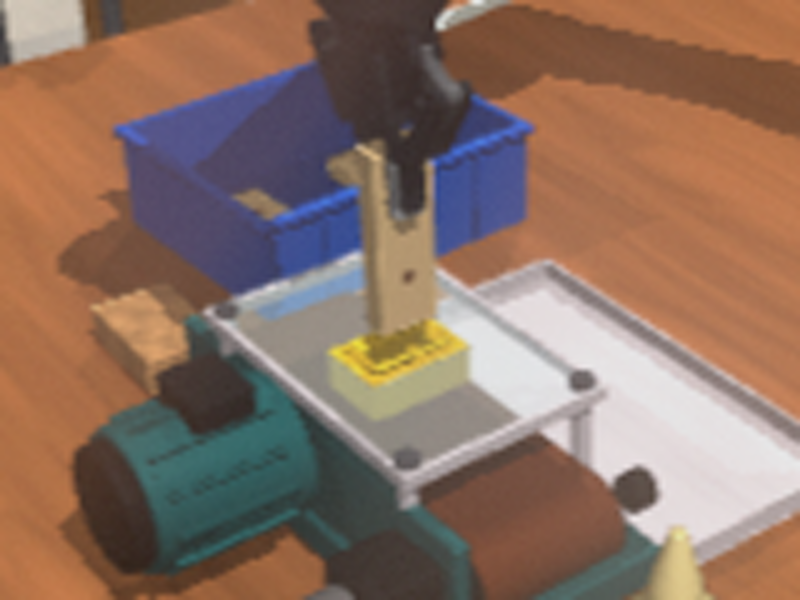

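The blank stands upright just above the yellow slot, aligned, with its lower end at about (400,330). I'll feed it in slowly and watch the forces.

Call:
play_rows(
  offset=[
    [-0.05, -0.07, 0.2],
    [0, 0, 0.2],
    [0, 0, 0.2],
    [0, 0, 0.2],
    [0, 0, 0.1],
  ],
  dr=[
    [0, 0, 0],
    [0, 0, 0],
    [0, 0, 0],
    [0, 0, 0],
    [0, 0, 0],
  ],
  jaw=[1, 1, 1, 1, 1],
)

```text
time: 26.1
ee_pos: [0.6612, -0.0273, 0.1992]
tcp_rot: [-0.0, -0.009, 1.0, -0.0]
contact_force: [0.2, -0.5, -0.7]
width: 0.0173
gripper_force: 49.1
```

```bash
python3 -c "
from h import *
go(.6598,-.0265,.178,1.593)"
```

```text
pos [ 0.6612 -0.0273  0.1992] tilt [-0. -0.] yaw_y 1.59 w 0.0173 F [ 0.2 -0.5 -0.7] t 26.1
rows-total tool xyz [0.07 0.04 1.06] dr z total -0.0011
```

Call:
play_rows(
  offset=[
    [0.05, 0.03, 0.1],
    [0, 0, 0.1],
    [0, 0, 0.1],
    [0, 0, 0.1],
    [0, 0, 0],
  ],
  dr=[
    [0, 0, -0.001],
    [0, 0, 0],
    [0, 0, 0],
    [0, 0, 0],
    [0, 0, 0],
  ],
  jaw=[1, 1, 1, 1, 1],
)

```text
time: 26.52
ee_pos: [0.6605, -0.0265, 0.1913]
tcp_rot: [-0.0, -0.011, 1.0, 0.0]
contact_force: [1.5, -0.3, -1.7]
width: 0.0172
gripper_force: 49.1
```

```bash
python3 -c "
from h import *
go(.6598,-.0265,.178,1.593)"
```

```text
pos [ 0.6605 -0.0265  0.1913] tilt [-0.  0.] yaw_y 1.593 w 0.0172 F [ 1.5 -0.3 -1.7] t 26.52
rows-total tool xyz [0.03 0.   0.67] dr z total 0.0
```

Call:
play_rows(
  offset=[
    [0, 0, 0.1],
    [0, 0, 0.1],
    [0, 0, 0.1],
    [0, 0, 0.1],
    [0, 0, 0.1],
  ],
  dr=[
    [0, 0, 0],
    [0, 0, 0],
    [0, 0, 0],
    [0, 0, 0],
    [0, 0, 0],
  ],
  jaw=[1, 1, 1, 1, 1],
)

```text
time: 26.93
ee_pos: [0.6605, -0.0265, 0.1815]
tcp_rot: [-0.0, -0.011, 1.0, 0.0]
contact_force: [-0.3, 0.2, 0.1]
width: 0.0172
gripper_force: 49.1
```

```bash
python3 -c "
from h import *
go(.6598,-.0265,.147,1.593)"
```

```text
pos [ 0.6605 -0.0265  0.1815] tilt [-0.  0.] yaw_y 1.593 w 0.0172 F [-0.3  0.2  0.1] t 26.93
rows-total tool xyz [0.04 0.   1.72] dr z total -0.0
```

Call:
play_rows(
  offset=[
    [0, 0, 0.24],
    [0, 0, 0.24],
    [0, 0, 0.24],
    [0, 0, 0.24],
    [0, 0, 0.24],
  ],
  dr=[
    [0, 0, 0],
    [0, 0, 0],
    [0, 0, 0],
    [0, 0, 0],
    [0, 0, 0],
  ],
  jaw=[1, 1, 1, 1, 1],
)

```text
time: 27.35
ee_pos: [0.6605, -0.0265, 0.1571]
tcp_rot: [-0.0, -0.011, 1.0, 0.0]
contact_force: [0.7, 0.7, -0.3]
width: 0.0172
gripper_force: 49.1
```

Call:
play_rows(
  offset=[
    [0, 0, 0.05],
    [0, 0, 0.05],
    [0, 0, 0.05],
    [0, 0, 0.05],
    [0, 0, 0],
  ],
  dr=[
    [0, 0, 0],
    [0, 0, 0],
    [0, 0, 0],
    [0, 0, 0],
    [0, 0, 0],
  ],
  jaw=[1, 1, 1, 1, 1],
)

```text
time: 27.77
ee_pos: [0.6605, -0.0266, 0.1537]
tcp_rot: [-0.0, -0.011, 1.0, -0.0]
contact_force: [0.6, -0.1, 0.1]
width: 0.0174
gripper_force: 49.2
```

```bash
python3 -c "
from h import *
go(.6598,-.0265,.147,1.593)"
```

```text
pos [ 0.6605 -0.0266  0.1537] tilt [-0. -0.] yaw_y 1.593 w 0.0174 F [ 0.6 -0.1  0.1] t 27.77
rows-total tool xyz [0.03 0.   0.33] dr z total 0.0
```

Call:
play_rows(
  offset=[
    [0, 0, 0.05],
    [0, 0, 0.05],
    [0, 0, 0.05],
    [0, 0, 0],
    [0, 0, 0],
  ],
  dr=[
    [0, 0, 0],
    [0, 0, 0],
    [0, 0, 0],
    [0, 0, 0],
    [0, 0, 0],
  ],
  jaw=[1, 1, 1, 1, 1],
)

```text
time: 28.18
ee_pos: [0.6606, -0.0265, 0.151]
tcp_rot: [0.0, -0.011, 1.0, -0.0]
contact_force: [-1.2, -0.3, 2.4]
width: 0.0175
gripper_force: 49.5
```

Call:
play_rows(
  offset=[
    [0, 0, 0.05],
    [0, 0, 0.05],
    [0, 0, 0.05],
    [0, 0, 0],
    [0, 0, 0],
  ],
  dr=[
    [0, 0, 0],
    [0, 0, 0],
    [0, 0, 0],
    [0, 0, 0],
    [0, 0, 0],
  ],
  jaw=[1, 1, 1, 1, 1],
)

```text
time: 28.6
ee_pos: [0.6606, -0.0265, 0.1478]
tcp_rot: [0.0, -0.011, 1.0, 0.0]
contact_force: [-0.3, -1.1, 4.9]
width: 0.0175
gripper_force: 49.7
```

Call:
play_rows(
  offset=[
    [0, 0, 0.05],
    [0, 0, 0],
    [0, 0, 0],
    [0, 0, 0],
    [0, 0, 0],
  ],
  dr=[
    [0, 0, 0],
    [0, 0, 0],
    [0, 0, 0],
    [0, 0, 0],
    [0, 0, 0],
  ],
  jaw=[1, 1, 1, 1, 1],
)

```text
time: 29.02
ee_pos: [0.6606, -0.0265, 0.1469]
tcp_rot: [0.0, -0.011, 1.0, 0.0]
contact_force: [-0.7, -0.1, 5.3]
width: 0.0175
gripper_force: 49.8
```

Run:
```python
from h import *
go(.6598,-.0265,.147,1.593)
F=[]
for i in range(8):
    viewer.grab_frame("top"); F.append(monitor.observe()['contact_force'])
print(np.mean(F,0),np.std(F,0)); print(monitor.observe()['ee_pos'])
```

```text
pos [ 0.6606 -0.0265  0.1469] tilt [0. 0.] yaw_y 1.593 w 0.0175 F [-0.7 -0.1  5.3] t 29.02
rows-total tool xyz [ 0.04 -0.   -0.  ] dr z total 0.0
[-0.71283905  0.1588591   5.28085776] [0.36805459 0.2399249  0.51748781]
[ 0.66056633 -0.02653708  0.14687783]
```

Force of about 5.3 N and roughly 6 mm of push agree with half travel. Handing in.

```bash
python3 -c "
from cell import close_job
print(close_job())"
```

```text
the job is handed in; nothing more can be done
None
```

I handed in the job with both slats flat in the tote and the blank gripped in the feed slot, pressing the bed about 6 mm down at about 5.3 N; no verdict came back.

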